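Close the pod case, open the stirrer box

TASK

Put the pods away and set out the stirrers: slide the flat metal cover of the bigger wooden case (the coffee pods) fully shut, and slide the cover of the smaller one (the stirrers) fully open, to its stop. The covers have no handles: press down on them and slide. Do not shift or knock over anything else on the counter.

Things in the scene. Friction and masses are not known exactly. Their poses are not given: they have to be found in the camera images.
- pod_case: The bigger of two dark wooden cases fixed on the counter, 270 (x) x 120 (y) x 70 mm tall, holding round white pods. Origin: centre of its underside. Top: a 145 x 96 mm window starts 15 mm from the -x end; rim and the fixed deck at the +x end are 3 mm thick. A flat metal cover with no handle runs along x beneath them, its top 3.5 mm below theirs; opening, it goes under the deck.
- pod_cover (a joint): How far the pod case's cover is open, m: 0 = shut (front edge 6 mm under the rim at the case's -x end, so a gap shows beyond 0.006), 0.090 = fully open at its stop. Opens towards the case's +x, shuts towards -x. Track friction about 1.5 N, no spring: it stays where it is left.
- pod_cover_press (a point): Point on the top face of the pod case's cover (66.5 mm above the counter), on its centre line, 30 mm behind its front (-x) edge; moves with the cover and always lies in the window: fully open 31 mm from the deck's edge, shut 24 mm from the front rim. Axes as the case's.
- stir_box: The smaller dark wooden case fixed on the counter: 220 long (its x) x 100 wide (its y) x 55 mm tall, holding wooden stirrers. Origin: centre of its underside. Built alike: the window is 120 x 76 mm, begins 12 mm from its -x end, rim and deck 3 mm thick, metal cover's top 3.5 mm below the top of the rim.
- stir_cover (a joint): How far the stirrer box's cover is open, m: 0 = shut (front edge 6 mm under the rim at the box's -x end), 0.075 = fully open at its stop. Opens towards the box's +x. Friction of the track about 1.5 N, no spring.
- stir_cover_press (a point): Point on the top face of the stirrer box's cover (51.5 mm above the counter), on its centre line, 25 mm behind its front (-x) edge; moves with the cover and is in the open window at every position of the cover; shut it is 19 mm from the front rim, fully open 26 mm from the deck's edge. Axes as the box's.
- mug: Bystander: white china mug, 76 mm across, 85 mm tall, with a handle. Origin: centre of its underside.
- syrup: Bystander: brown glass syrup bottle, 66 mm across, 220 mm tall. Origin: centre of its underside.
- cup_stack: Bystander: upright stack of white paper cups, 80 mm across, 179 mm tall. Origin: centre of its underside.
- sugar_bowl: Bystander: white china bowl, 100 mm across, 50 mm tall. Origin: centre of its underside.
- spoon: Bystander: steel spoon lying flat, 160 mm long. Origin: on its underside, near its middle.
- cookie_jar: Bystander: glass jar with a wooden lid, 96 mm across, 175 mm tall. Origin: centre of its underside.
- creamer: Bystander: white creamer jar with a steel lid, 60 mm across, 110 mm tall. Origin: centre of its underside.
Mind the look-alikes: they are no part of the job. Leave any pink look-alike of the stir_box alone.

How it is judged:
By the outcome, as a careful person would: the job done as asked, in the order asked, and still so for the second after the job is handed in, with the robot touching nothing.
It also fails if it takes over 64 s, if anything falls off the work surface, if the arm or the gripper's body presses on something with over 40 N, if the wrist force passes 120 N, or if a joint passes its speed limit or range.

ROBOT

A 6-joint arm with a two-finger parallel gripper is mounted at the origin on the work surface. World frame = base frame: x ahead of the robot, y to its left, z up, the work surface at z = 0. Lengths are in mm, angles in rad, forces in N, time in s.
With the tool pointing down it reaches from about 350 to 875 mm from the base axis. Payload 4.2 kg.
Tool frame: the origin (TCP) lies midway between the tips of the shut fingers; the grasp point (between the pads) lies 19 mm behind it; z points along the fingers, y is the line along which they close (so a half turn about z gives the same grasp; the last joint's range is limited). The gripper opens to 85 mm and grips with 20 to 120 N. Pads are 22 mm wide; open, the fingers measure 114 mm over their backs; the gripper's body (76 mm by 85 mm) begins 54 mm behind the grasp point. The pads swing forward as they close: fully open they stand 13 mm farther back than shut.
Start: joints at [-0.892, 0.385, 0.008, 0, -1.194, -0.259], TCP at [254.749, -570.703, 231.312] pointing down, gripper open.
Joint ranges: [-3.14, 3.14], [-1.21, 2.06], [-1.07, 1.41], [-3.16, 2.05], [-2.99, -0.16], [-3.1, 3.1]. Speed limits (rad/s): [2.79, 2.79, 3.14, 3.14, 3.14, 3.14].

INTERFACE

Orientations are given as a unit quaternion [x, y, z, w].
In Python, from bench import arm gives the robot as it stands.
- The arm moves only by the tool send_rows, never from a script. Its argument "targets" is a list of rows, each an object of numbers: "gripper": the gripper command: -1 is fully open, 1 is shut, values between are in proportion; "x", "y", "z": the shift along the tool's x, y, z in cm; "ax", "ay", "az": the turn, a rotation vector about the tool's x, y, z in degrees. A call has 1 to 5 rows; each row shifts and turns the commanded pose from where the row before left it, along the tool's axes as they then stand; what a row does not reach is not made up. A row lasts 1/12 s, in which the tool goes at most 41.7 mm and 7.16 degrees, less where a joint would pass 70% of its speed; a pose out of reach is approached as far as the arm can. A call is refused whole if a number of a shift passes 4.17 or a number of a turn 7.16, either way. A call with a gripper value outside its range is refused whole. The fingers move at their own pace and stop on an object; the grip force is fixed at half the most. Time passes only in rows, so rows that do not move let the fingers close. It gives the time, the measured TCP pose, the force, the opening and the grip force at its end, in the units of the state.
- arm.read_state(): the state, without advancing time (a new reading comes with each control period).
- arm.get_image(name): name is "side" or "top" or "wrist"; returns (picture, depth): 480x640x3 uint8, red, green, blue; 480x640 float32, mm along the optical axis (not along the pixel's ray), 0 where there is no reading.
- arm.camera_model(name): a dict with "fx", "fy", "cx", "cy" (pixels), "cam_to_world" (4x4, takes a point from camera to world coordinates). Camera axes: x right, y down, z forward; pixel columns grow to the right and rows downward; lengths in mm; the calibration is good to about 2 mm. A picture is of the moment at which its call begins: read the wrist's pose just before it. camera_model takes no time and is no camera call; for the wrist camera it gives the pose at the moment of the call.
- arm.job_done(): hands the job in; it is judged then, once.
Trained networks look in the newest picture that a camera, given by its name, has taken for a name from the list of things; names that differ only in an ending like _2 or _b are one class to them, and where a whole thing is asked for, a point or a joint stands for the part that bears it (a point fixed in the world has none). Each returns a list of dicts, best first, with "score" (0 to 1); they miss things now and then, are a little off and sometimes report something else, mostly with a low value. They report only what shows in the picture. A call takes as long as a camera call. They do not tell look-alikes from the thing itself.
- arm.boxes_of(camera, thing): "rect" ([left, top, width, height] in pixels, round what is visible of it).
The state is a dict: "clock": time; "joints": joint angles; "joint_vel": joint speeds; "joint_efforts": joint torques, N m; "position": TCP position; "ee_rot": TCP orientation; "contact_force": force on the tool from outside, world axes, zero at the start; "wrist_torque": the same for the moment, N m; "gripper_width": finger opening in mm; "grasp_force": force on a finger pad.
Only numpy, scipy, OpenCV 4.12 (cv2) and the standard library are available. Lean on these libraries where they do the work, as an engineer would, in place of code of your own. Each camera call takes 0.05 s, during which the arm holds its last target. There are 200 camera calls.

## Working session

There is one attempt and no reset: what is moved stays moved. The work goes in short steps, Python scripts to look and compute and a tool call to move; the robot and the scene stay as the last step left them, time stands still between calls to the robot, and variables do not carry over. Pictures are saved under pics/ and viewed, at most 10 in all, crops included, and the job is handed in when it is done.

Besides the shell and the picture viewer there is one more tool, called after "Emit:" in YAML: its name, and indented under it one key for each argument. send_rows: Moves the arm, as the interface text tells. Its arguments: {"type":"object","properties":{"targets":{"type":"array"}},"required":["targets"]}

```bash
mkdir -p pics; cat > h.py <<'E'
import numpy as np, cv2
from bench import arm
def world(cam,d,u,v,m=None):
    m=m or arm.camera_model(cam); u=np.asarray(u,float);v=np.asarray(v,float)
    p=np.stack([(u-m["cx"])/m["fx"]*d,(v-m["cy"])/m["fy"]*d,d,np.ones_like(d)],-1)
    return (p@np.array(m["cam_to_world"]).T)[...,:3]
def cloud(cam,d):
    v,u=np.mgrid[0:480,0:640]; return world(cam,d,u,v)
E
python3 - <<'E'
from h import *
for c in ["top","side"]:
    im,d=arm.get_image(c); cv2.imwrite(f"pics/{c}1.png",im[...,::-1]); np.save(c+".npy",d)
    P=cloud(c,d)
    for t in ["pod_case","stir_box","pod_cover","stir_cover"]:
        print(c,t,[([round(x) for x in r["rect"]],round(r["score"],2)) for r in arm.boxes_of(c,t)])
print(np.array(arm.camera_model("top")["cam_to_world"]).round(2))
print(arm.read_state())
E
```

```text
top pod_case [([358, 171, 60, 104], 0.98)]
top stir_box [([240, 160, 55, 88], 0.94), ([166, 299, 75, 93], 0.65), ([373, 212, 35, 32], 0.46)]
top pod_cover [([370, 213, 39, 31], 0.79)]
top stir_cover [([182, 329, 51, 55], 0.64), ([249, 190, 40, 45], 0.62)]
side pod_case [([298, 190, 101, 72], 0.78)]
side stir_box [([204, 245, 94, 64], 0.86), ([397, 137, 26, 69], 0.6), ([269, 360, 109, 74], 0.57)]
side pod_cover []
side stir_cover [([239, 260, 50, 32], 0.94), ([310, 371, 62, 42], 0.9)]
[[ 1.00000e-02 -9.90000e-01  1.50000e-01  3.10650e+02]
 [-1.00000e+00 -1.00000e-02 -1.00000e-02 -2.90000e-01]
 [ 1.00000e-02 -1.50000e-01 -9.90000e-01  1.55684e+03]
 [ 0.00000e+00  0.00000e+00  0.00000e+00  1.00000e+00]]
{'clock': 0.5, 'joints': array([-8.92404685e-01,  3.84760968e-01,  7.85787895e-03, -3.21039892e-05,
       -1.19399887e+00, -2.58594223e-01]), 'joint_vel': array([-0.0007459 , -0.00169736,  0.00236068, -0.00024258, -0.00077774,
       -0.00021534]), 'joint_efforts': array([ 3.65992255e-04, -3.91693068e+01,  1.88443190e+01,  4.18704540e+00,
       -7.69688122e-04,  1.89411089e-06]), 'position': array([ 254.74261395, -570.686299  ,  231.25395042]), 'ee_rot': array([-2.08355056e-01,  9.78053254e-01,  5.38667347e-05, -1.05323646e-05]), 'contact_force': array([ 0.90995923,  0.34399302, -0.53429434]), 'wrist_torque': array([-0.02653413, -0.02033238,  0.04292481]), 'grasp_force': 0.0, 'gripper_width': 85.43630201337167}
```

View pics/top1.png

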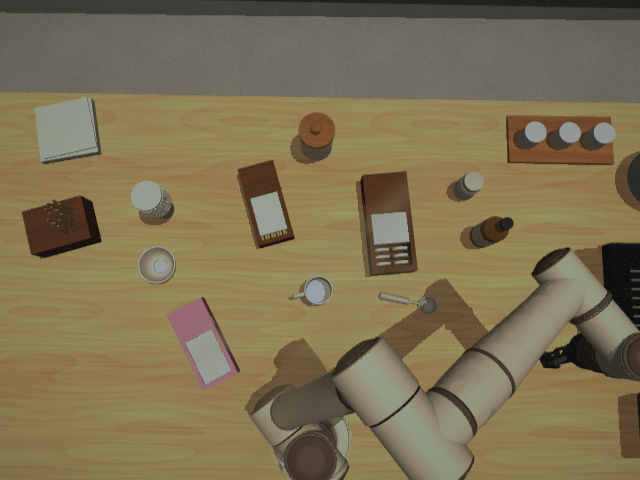

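View pics/side1.png

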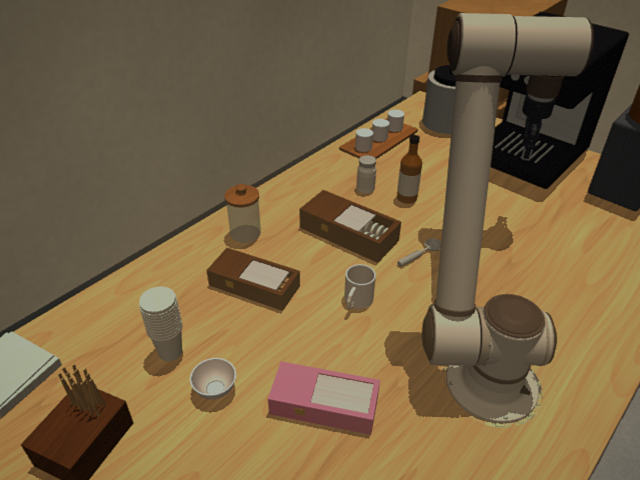

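The top view shows the pod case (px 361–415, 172–275) part open with pods at its lower (-x) end, and the dark stirrer box (240–293, 160–247) nearly shut. The pink look-alike is at (205,343). Both cases' +x ends point away from the robot. The syrup bottle (490,230) stands between the gripper and the pod case.

```bash
python3 - <<'E'
from h import *
d=np.load("top.npy"); P=cloud("top",d); 
im=cv2.imread("pics/top1.png")
def ws(r): x,y,w,h=r; m=np.zeros((480,640),bool); m[y:y+h,x:x+w]=1; return m
for n,r,h,L,W in [("pod",[350,165,75,118],70,270,120),("stir",[232,153,68,102],55,220,100)]:
    m=ws(r)&(P[...,2]>h-12)&(P[...,2]<h+10)
    nn,lab,st,_=cv2.connectedComponentsWithStats(m.astype(np.uint8)); k=1+st[1:,4].argmax(); m=lab==k
    q=P[m]; print(n,len(q),"z pct",np.percentile(q[:,2],[5,25,50,75,95]).round(1))
    (c,s,a)=cv2.minAreaRect(q[:,:2].astype(np.float32)); b=cv2.boxPoints((c,s,a)); 
    print(np.round(c,1),np.round(s,1),round(a,1)); 
    l=[b[1]-b[0],b[2]-b[1]]; e=max(l,key=np.linalg.norm); e=e/np.linalg.norm(e); e*=np.sign(e[0])
    print("axis deg",np.degrees(np.arctan2(e[1],e[0])).round(2))
    # bright (cover) in the case frame
    g=im.min(2)>110; qb=P[m&g][:,:2]-np.array(c); f=np.array([-e[1],e[0]])
    lx=qb@e; ly=qb@f; print("bright x",np.percentile(lx,[1,5,50,95,99]).round(1),"y",np.percentile(ly,[1,99]).round(1), "z",P[m&g][:,2].mean())
for t in ["syrup","mug","cup_stack","sugar_bowl","spoon","cookie_jar","creamer"]:
    r=arm.boxes_of("top",t)
    if r:
        x,y,w,h=[int(round(v)) for v in r[0]["rect"]]; q=P[ws([x,y,w,h])&(P[...,2]>8)] if t!="spoon" else P[ws([x,y,w,h])]
        print(t,round(r[0]["score"],2),q.min(0).round(),q.max(0).round())
E
```

```text
pod 3664 z pct [62.8 66.4 68.9 71.3 74.8]
[ 575.3 -202.6] [271.7 122.4] 5.8
axis deg 5.76
bright x [-57.  -53.8 -17.5  19.5  22.5] y [-45.8  46.4] z 66.56202343569426
stir 2821 z pct [47.3 51.1 53.7 56.1 59.5]
[626.4 131.7] [221.9 102. ] 16.8
axis deg 16.84
bright x [-84.3 -80.4 -32.6  15.6  19.9] y [-35.7  37.2] z 51.66703665412594
syrup 0.65 [ 311. -553.    8.] [ 576.   -0. 1557.]
mug 0.97 [311. -50.   8.] [ 429.   52. 1557.]
cup_stack 0.95 [311.  -0.   8.] [ 693.  503. 1557.]
sugar_bowl 0.6 [ 311. -553.    9.] [ 579.   -0. 1557.]
spoon 0.96 [ 311. -344.  -12.] [ 397.   -0. 1557.]
cookie_jar 0.59 [311. -57.   8.] [ 913.   41. 1557.]
creamer 0.76 [ 311. -446.    8.] [ 704.   -0. 1557.]
```

Emit:
send_rows:
  targets:
    - {"gripper":1,"z":-0.5,"az":6.1}
    - {"gripper":1,"z":-0.5,"az":6.1}
    - {"gripper":1,"z":-0.5,"az":6.1}
    - {"gripper":1,"x":-2.8,"y":2.8}
    - {"gripper":1,"x":-2.8,"y":2.8}

```text
$.targets[0]: bad value
```

Emit:
send_rows:
  targets:
    - {"gripper":1,"x":-2.8,"y":2.8}
    - {"gripper":1,"x":-2.8,"y":2.8}
    - {"gripper":1,"x":-2.8,"y":2.8}
    - {"gripper":1,"x":-2.8,"y":2.8}
    - {"gripper":1,"x":-2.8,"y":2.8}

```text
$.targets[0]: bad value
```

Emit:
send_rows:
  targets:
    - {"gripper":1,"x":-2.8,"y":2.8}
    - {"gripper":1,"x":-2.8,"y":2.8}
    - {"gripper":1,"x":-2.8,"y":2.8}
    - {"gripper":1,"x":-2.8,"y":2.8}
    - {"gripper":1,"x":-2.8,"y":2.8}

```text
$.targets[0]: bad value
```

```bash
cat >> h.py <<'E'
CASE={"pod":((575.3,-202.6),5.76),"stir":((626.4,131.7),16.84)}
from scipy.spatial.transform import Rotation as R
def local(n,p):
    c,a=CASE[n]; a=np.radians(a); d=np.asarray(p)[...,:2]-c
    return np.stack([d@[np.cos(a),np.sin(a)],d@[-np.sin(a),np.cos(a)]],-1)
def go(n,lx,ly,z):
    c,a=CASE[n]; a=np.radians(a); t=np.array([c[0]+lx*np.cos(a)-ly*np.sin(a),c[1]+lx*np.sin(a)+ly*np.cos(a),z])
    s=arm.read_state(); r=R.from_quat(s["ee_rot"]); X=r.as_matrix()[:,0]
    print("pos",s["position"].round(1),"local",local(n,s["position"]).round(1),"head",np.degrees(np.arctan2(X[1],X[0])).round(2),"F",s["contact_force"].round(1),"t",s["clock"])
    print("delta tool mm",r.inv().apply(t-s["position"]).round(1))
E
python3 - <<'E'
from h import *
go("pod",-17,0,67)
im,d=arm.get_image("wrist"); cv2.imwrite("pics/w1.png",im[...,::-1])
P=cloud("wrist",d); L=local("pod",P)
v=(d>0)&(abs(L[...,1])<6)
for x in range(-150,150,6):
    k=v&(abs(L[...,0]-x)<3)
    if k.any(): print(x,k.sum(),P[k][:,2].mean().round(1),im[k].mean().round(),end=" | ")
E
```

```text
pos [ 254.7 -570.7  231.4] local [-355.9 -334.1] head -155.95 F [-0.9  0.8 -0.8] t 0.85
delta tool mm [-426.6  210.9  164.3]
-138 257 51.0 18.0 |
```

View pics/w1.png

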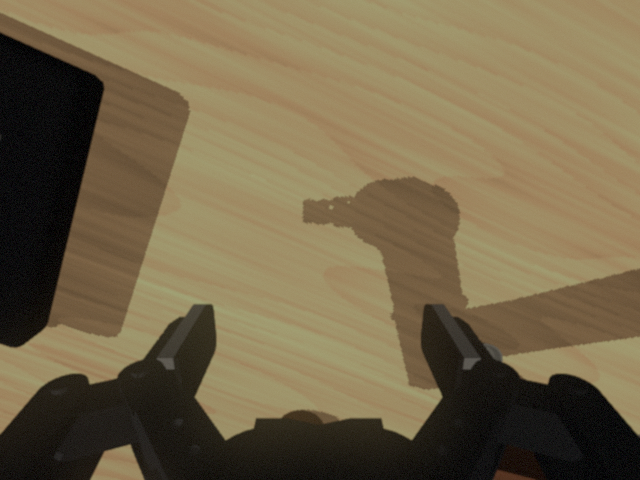

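The arm hasn't moved: the picture shows only bare counter and the open fingers. All the calls were refused, so I'll try again with every field filled in.

Emit:
send_rows:
  targets:
    - {"gripper":1,"x":0,"y":0,"z":-0.5,"ax":0,"ay":0,"az":6.1}
    - {"gripper":1,"x":0,"y":0,"z":-0.5,"ax":0,"ay":0,"az":6.1}
    - {"gripper":1,"x":0,"y":0,"z":-0.5,"ax":0,"ay":0,"az":6.1}

```text
clock: 1.15
position: [254.7, -570.7, 246.4]
ee_rot: [-0.048, 0.999, 0.0, -0.0]
contact_force: [-0.5, -0.1, 1.0]
gripper_width: 51.1
grasp_force: 0.0
```

Emit:
send_rows:
  targets:
    - {"gripper":1,"x":-2.8,"y":2.8,"z":0,"ax":0,"ay":0,"az":0}
    - {"gripper":1,"x":-2.8,"y":2.8,"z":0,"ax":0,"ay":0,"az":0}
    - {"gripper":1,"x":-2.8,"y":2.8,"z":0,"ax":0,"ay":0,"az":0}
    - {"gripper":1,"x":-2.8,"y":2.8,"z":0,"ax":0,"ay":0,"az":0}
    - {"gripper":1,"x":-2.8,"y":2.8,"z":0,"ax":0,"ay":0,"az":0}

```text
clock: 1.57
position: [380.8, -415.9, 246.5]
ee_rot: [-0.05, 0.999, -0.0, 0.0]
contact_force: [1.1, -0.4, 0.6]
gripper_width: 0.1
grasp_force: 0.0
```

Emit:
send_rows:
  targets:
    - {"gripper":1,"x":-2.8,"y":2.8,"z":0,"ax":0,"ay":0,"az":0}
    - {"gripper":1,"x":-2.8,"y":2.8,"z":0,"ax":0,"ay":0,"az":0}
    - {"gripper":1,"x":-2.8,"y":2.8,"z":0,"ax":0,"ay":0,"az":0}
    - {"gripper":1,"x":-2.8,"y":2.8,"z":0,"ax":0,"ay":0,"az":0}
    - {"gripper":1,"x":-2.8,"y":2.8,"z":0,"ax":0,"ay":0,"az":0}

```text
clock: 1.98
position: [506.2, -262.3, 246.7]
ee_rot: [-0.05, 0.999, -0.0, 0.0]
contact_force: [0.7, -0.5, 0.1]
gripper_width: 0.3
grasp_force: 0.0
```

Emit:
send_rows:
  targets:
    - {"gripper":1,"x":-2.8,"y":2.8,"z":0,"ax":0,"ay":0,"az":0}
    - {"gripper":1,"x":-2.8,"y":2.8,"z":0,"ax":0,"ay":0,"az":0}
    - {"gripper":1,"x":0,"y":0,"z":0,"ax":0,"ay":0,"az":0}

```text
clock: 2.23
position: [559.2, -198.2, 245.9]
ee_rot: [-0.053, 0.999, 0.0, 0.001]
contact_force: [-0.3, -0.5, 0.5]
gripper_width: -0.3
grasp_force: 0.0
```

```bash
python3 - <<'E'
from h import *
go("pod",-17,0,67)
im,d=arm.get_image("wrist"); cv2.imwrite("pics/w2.png",im[...,::-1])
P=cloud("wrist",d); L=local("pod",P)
v=(d>0)&(abs(L[...,1])<6)
for x in range(-150,150,6):
    k=v&(abs(L[...,0]-x)<3)
    if k.any(): print(x,k.sum(),P[k][:,2].mean().round(1),im[k].mean().round(),end=" | ")
E
```

```text
pos [ 559.2 -198.2  245.9] local [-15.6   6. ] head -173.89 F [-0.3 -0.5  0.5] t 2.2333
delta tool mm [  1.8  -6.  178.9]
-150 47 1.0 162.0 | -138 98 70.9 88.0 | -132 135 60.0 77.0 | -126 140 38.5 73.0 | -120 75 9.0 77.0 | -114 82 23.4 93.0 | -108 91 12.6 82.0 | -102 72 9.1 78.0 | -96 83 21.9 93.0 | -90 69 14.1 87.0 | -84 73 8.9 81.0 | -78 95 19.4 90.0 | -72 61 19.1 95.0 | -66 71 8.8 84.0 | -60 160 41.3 126.0 | -54 104 63.3 177.0 | -48 98 67.2 183.0 | -42 84 67.3 183.0 | -36 3073 320.3 23.0 | -30 4184 301.7 31.0 | -24 727 254.4 46.0 | -18 288 229.1 56.0 | -12 366 244.1 56.0 | -6 141 164.6 130.0 | 0 70 67.2 182.0 | 6 75 67.2 182.0 | 12 70 67.1 181.0 | 18 88 68.2 147.0 | 24 66 70.8 84.0 | 30 71 70.6 84.0 | 36 68 70.5 81.0 | 42 70 70.5 80.0 | 48 69 70.6 75.0 | 54 64 70.5 76.0 | 60 36 70.6 74.0 |
```

View pics/w2.png

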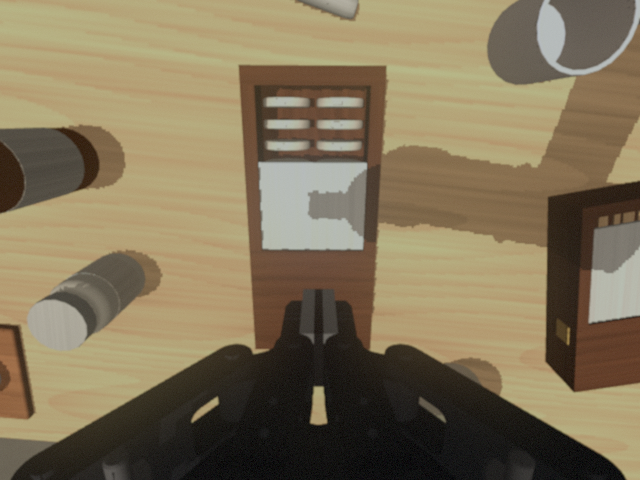

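The picture shows the cover (px 258–368, rows 162–250), with pods in front of it at rows 100–150. The case pose agrees, and the cover is about 71 mm open. Coming down now.

Emit:
send_rows:
  targets:
    - {"gripper":1,"x":0,"y":-0.6,"z":4.0,"ax":0,"ay":0,"az":0}
    - {"gripper":1,"x":0,"y":0,"z":4.0,"ax":0,"ay":0,"az":0}
    - {"gripper":1,"x":0,"y":0,"z":4.0,"ax":0,"ay":0,"az":0}
    - {"gripper":1,"x":0,"y":0,"z":4.0,"ax":0,"ay":0,"az":0}
    - {"gripper":1,"x":0,"y":0,"z":0,"ax":0,"ay":0,"az":0}

```text
clock: 2.7
position: [549.4, -208.2, 78.2]
ee_rot: [-0.049, 0.999, 0.002, -0.008]
contact_force: [-2.6, -0.8, -0.4]
gripper_width: 0.1
grasp_force: 0.0
```

Emit:
send_rows:
  targets:
    - {"gripper":1,"x":0,"y":0,"z":0.8,"ax":0,"ay":0,"az":0}
    - {"gripper":1,"x":0,"y":0,"z":0.6,"ax":0,"ay":0,"az":0}
    - {"gripper":1,"x":0,"y":0,"z":0.3,"ax":0,"ay":0,"az":0}
    - {"gripper":1,"x":0,"y":0,"z":0,"ax":0,"ay":0,"az":0}

```text
clock: 3.03
position: [556.9, -209.0, 70.8]
ee_rot: [-0.05, 0.999, -0.0, 0.001]
contact_force: [-1.0, -0.3, 0.3]
gripper_width: 0.1
grasp_force: 0.0
```

Emit:
send_rows:
  targets:
    - {"gripper":1,"x":0,"y":0.3,"z":0.2,"ax":0,"ay":0,"az":0}
    - {"gripper":1,"x":0,"y":0,"z":0.2,"ax":0,"ay":0,"az":0}
    - {"gripper":1,"x":0,"y":0,"z":0.1,"ax":0,"ay":0,"az":0}
    - {"gripper":1,"x":0,"y":0,"z":0,"ax":0,"ay":0,"az":0}

```text
clock: 3.37
position: [557.0, -205.5, 66.6]
ee_rot: [-0.051, 0.999, -0.0, 0.002]
contact_force: [-1.3, 2.5, 6.9]
gripper_width: 0.1
grasp_force: 3.5
```

Emit:
send_rows:
  targets:
    - {"gripper":1,"x":0,"y":0,"z":0.1,"ax":0,"ay":0,"az":0}
    - {"gripper":1,"x":0.5,"y":0,"z":0,"ax":0,"ay":0,"az":0}
    - {"gripper":1,"x":0.8,"y":0,"z":0,"ax":0,"ay":0,"az":0}
    - {"gripper":1,"x":0.8,"y":0,"z":0,"ax":0,"ay":0,"az":0}

```text
clock: 3.7
position: [538.4, -207.5, 66.6]
ee_rot: [-0.051, 0.999, -0.001, 0.004]
contact_force: [1.0, 3.7, 9.3]
gripper_width: 0.1
grasp_force: 4.4
```

Emit:
send_rows:
  targets:
    - {"gripper":1,"x":0.9,"y":0,"z":0.05,"ax":0,"ay":0,"az":0}
    - {"gripper":1,"x":0.9,"y":0,"z":0,"ax":0,"ay":0,"az":0}
    - {"gripper":1,"x":0.9,"y":0,"z":0,"ax":0,"ay":0,"az":0}
    - {"gripper":1,"x":0.9,"y":0,"z":0,"ax":0,"ay":0,"az":0}

```text
clock: 4.03
position: [502.9, -211.1, 66.5]
ee_rot: [-0.051, 0.999, -0.001, 0.005]
contact_force: [1.1, 4.8, 11.5]
gripper_width: 0.1
grasp_force: 5.8
```

Emit:
send_rows:
  targets:
    - {"gripper":1,"x":0.8,"y":0,"z":0,"ax":0,"ay":0,"az":0}
    - {"gripper":1,"x":0.6,"y":0,"z":0,"ax":0,"ay":0,"az":0}
    - {"gripper":1,"x":0.4,"y":0,"z":0,"ax":0,"ay":0,"az":0}
    - {"gripper":1,"x":0.2,"y":0,"z":0,"ax":0,"ay":0,"az":0}
    - {"gripper":1,"x":0,"y":0,"z":0,"ax":0,"ay":0,"az":0}

```text
clock: 4.45
position: [484.5, -213.8, 66.5]
ee_rot: [-0.051, 0.999, -0.002, 0.007]
contact_force: [3.7, 2.5, 8.7]
gripper_width: -0.5
grasp_force: 4.3
```

```bash
python3 - <<'E'
from h import *
go("pod",-95,0,67)
E
```

```text
pos [ 484.5 -213.8   66.5] local [-91.5  -2.1] head -174.11 F [3.7 2.5 8.7] t 4.45
delta tool mm [ 3.5  2.1 -0.5]
```

Emit:
send_rows:
  targets:
    - {"gripper":1,"x":0.3,"y":0,"z":0.05,"ax":0,"ay":0,"az":0}
    - {"gripper":1,"x":0.3,"y":0,"z":0,"ax":0,"ay":0,"az":0}
    - {"gripper":1,"x":0,"y":0,"z":0,"ax":0,"ay":0,"az":0}

```text
clock: 4.7
position: [480.1, -214.8, 66.5]
ee_rot: [-0.052, 0.999, -0.002, 0.008]
contact_force: [5.1, 0.9, 8.2]
gripper_width: 0.1
grasp_force: 4.2
```

Emit:
send_rows:
  targets:
    - {"gripper":1,"x":0,"y":0,"z":-1.0,"ax":0,"ay":0,"az":0}
    - {"gripper":1,"x":0,"y":0,"z":-4.0,"ax":0,"ay":0,"az":0}
    - {"gripper":1,"x":-1.5,"y":0,"z":-3.9,"ax":0,"ay":0,"az":0}
    - {"gripper":1,"x":-2.0,"y":0,"z":-3.6,"ax":0,"ay":0,"az":0}
    - {"gripper":1,"x":-2.0,"y":0,"z":-3.6,"ax":0,"ay":0,"az":0}

```text
clock: 5.12
position: [527.3, -208.4, 226.2]
ee_rot: [-0.05, 0.999, -0.0, 0.0]
contact_force: [0.9, -0.3, -1.3]
gripper_width: 0.2
grasp_force: 0.0
```

```bash
python3 - <<'E'
from h import *
go("stir",-55,0,52)
im,d=arm.get_image("wrist"); cv2.imwrite("pics/w3.png",im[...,::-1])
E
```

```text
pos [ 527.3 -208.4  226.2] local [-193.3 -296.8] head -174.26 F [ 0.9 -0.3 -1.3] t 5.1167
delta tool mm [-78.5 317.9 174.2]
```

View pics/w3.png

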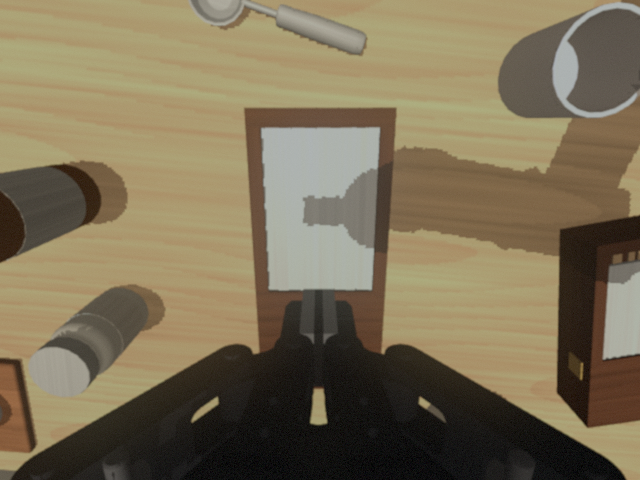

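The pod case's window (px 262–380, rows 127–290) is now filled by the cover with no gap, and the cover pushed back at its stop. Now for the stirrer box.

Emit:
send_rows:
  targets:
    - {"gripper":1,"x":-1.0,"y":4.0,"z":0,"ax":0,"ay":0,"az":0}
    - {"gripper":1,"x":-1.0,"y":4.0,"z":0,"ax":0,"ay":0,"az":0}
    - {"gripper":1,"x":-1.0,"y":4.0,"z":0,"ax":0,"ay":0,"az":0}
    - {"gripper":1,"x":-1.0,"y":4.0,"z":0,"ax":0,"ay":0,"az":0}
    - {"gripper":1,"x":-1.0,"y":4.0,"z":0,"ax":0,"ay":0,"az":0}

```text
clock: 5.58
position: [556.8, -2.9, 223.6]
ee_rot: [-0.05, 0.999, 0.0, -0.0]
contact_force: [0.9, -0.4, 0.1]
gripper_width: -0.1
grasp_force: 0.0
```

Emit:
send_rows:
  targets:
    - {"gripper":1,"x":-1.0,"y":4.0,"z":0,"ax":0,"ay":0,"az":0}
    - {"gripper":1,"x":-1.0,"y":4.0,"z":0,"ax":0,"ay":0,"az":0}
    - {"gripper":1,"x":-0.8,"y":3.8,"z":0,"ax":0,"ay":0,"az":0}
    - {"gripper":1,"x":0,"y":0,"z":0,"ax":0,"ay":0,"az":-5.5}
    - {"gripper":1,"x":0,"y":0,"z":0,"ax":0,"ay":0,"az":-5.5}

```text
clock: 6.0
position: [572.9, 118.1, 222.9]
ee_rot: [-0.15, 0.989, -0.0, -0.001]
contact_force: [0.2, -0.3, 0.1]
gripper_width: -0.0
grasp_force: 0.0
```

Emit:
send_rows:
  targets:
    - {"gripper":1,"x":0,"y":0,"z":0,"ax":0,"ay":0,"az":0}
    - {"gripper":1,"x":0,"y":0,"z":0,"ax":0,"ay":0,"az":0}

```text
clock: 6.17
position: [573.0, 115.7, 223.2]
ee_rot: [-0.145, 0.989, -0.0, -0.0]
contact_force: [0.4, -0.4, -0.1]
gripper_width: 0.3
grasp_force: 0.0
```

```bash
python3 - <<'E'
from h import *
go("stir",-50,0,52)
im,d=arm.get_image("wrist"); cv2.imwrite("pics/w4.png",im[...,::-1])
P=cloud("wrist",d); L=local("stir",P)
v=(d>0)&(abs(L[...,1]-22)<6)&(P[...,2]<90)
for x in range(-120,60,5):
    k=v&(abs(L[...,0]-x)<2.5)
    if k.any(): print(x,P[k][:,2].mean().round(1),im[k].mean().round(),end=" | ")
E
```

```text
pos [573.  115.7 223.2] local [-55.7   0.1] head -163.37 F [ 0.4 -0.4 -0.1] t 6.1667
delta tool mm [-5.800e+00 -1.000e-01  1.712e+02]
-120 0.7 146.0 | -115 0.9 142.0 | -110 44.6 73.0 | -105 55.9 78.0 | -100 55.8 78.0 | -95 31.8 125.0 | -90 29.8 128.0 | -85 43.5 140.0 | -80 50.2 168.0 | -75 52.3 173.0 | -70 52.4 171.0 | -65 52.3 152.0 | -60 52.2 119.0 | -55 52.3 119.0 | -50 52.3 119.0 | -45 52.5 120.0 | -40 52.3 128.0 | -35 52.2 161.0 | -30 52.4 172.0 | -25 52.3 172.0 | -20 52.4 172.0 | -15 52.3 172.0 | -10 52.4 172.0 | -5 52.3 172.0 | 0 52.3 171.0 | 5 52.3 171.0 | 10 52.4 171.0 | 15 52.5 171.0 | 20 54.4 109.0 | 25 55.8 77.0 | 30 55.8 76.0 |
```

View pics/w4.png

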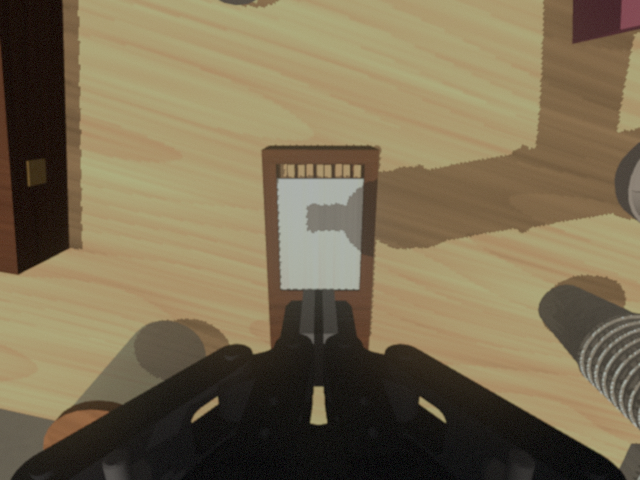

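The picture shows the stirrer cover (px 277–363, rows 178–290) with a gap of about 13 mm in front showing the stirrers, so it's about 20 mm open. I'll press about 25 mm behind its front edge.

Emit:
send_rows:
  targets:
    - {"gripper":1,"x":0.4,"y":0,"z":4.0,"ax":0,"ay":0,"az":0}
    - {"gripper":1,"x":0,"y":0,"z":4.0,"ax":0,"ay":0,"az":0}
    - {"gripper":1,"x":0,"y":0,"z":4.0,"ax":0,"ay":0,"az":0}
    - {"gripper":1,"x":0,"y":0,"z":3.5,"ax":0,"ay":0,"az":0}
    - {"gripper":1,"x":0,"y":0,"z":0,"ax":0,"ay":0,"az":0}

```text
clock: 6.63
position: [564.4, 111.7, 61.2]
ee_rot: [-0.143, 0.99, -0.002, -0.007]
contact_force: [0.2, 0.7, -1.1]
gripper_width: 0.1
grasp_force: 0.0
```

Emit:
send_rows:
  targets:
    - {"gripper":1,"x":0,"y":0,"z":0.6,"ax":0,"ay":0,"az":0}
    - {"gripper":1,"x":0,"y":0,"z":0.4,"ax":0,"ay":0,"az":0}
    - {"gripper":1,"x":0,"y":0,"z":0.2,"ax":0,"ay":0,"az":0}
    - {"gripper":1,"x":0,"y":0,"z":0,"ax":0,"ay":0,"az":0}

```text
clock: 6.97
position: [570.7, 114.9, 57.9]
ee_rot: [-0.146, 0.989, 0.0, 0.002]
contact_force: [-0.2, -0.4, 0.2]
gripper_width: -0.2
grasp_force: 0.0
```

```bash
python3 - <<'E'
from h import *
go("stir",-60,0,51.5)
E
```

```text
pos [570.7 114.9  57.9] local [-58.1   0.1] head -163.27 F [-0.2 -0.4  0.2] t 6.9667
delta tool mm [ 1.9 -0.1  6.4]
```

Emit:
send_rows:
  targets:
    - {"gripper":1,"x":0.2,"y":0,"z":0.3,"ax":0,"ay":0,"az":0}
    - {"gripper":1,"x":0,"y":0,"z":0.2,"ax":0,"ay":0,"az":0}
    - {"gripper":1,"x":0,"y":0,"z":0.2,"ax":0,"ay":0,"az":0}
    - {"gripper":1,"x":0,"y":0,"z":0.1,"ax":0,"ay":0,"az":0}
    - {"gripper":1,"x":0,"y":0,"z":0,"ax":0,"ay":0,"az":0}

```text
clock: 7.38
position: [570.4, 114.9, 51.5]
ee_rot: [-0.147, 0.989, 0.0, 0.003]
contact_force: [-1.0, 1.3, 10.7]
gripper_width: -0.1
grasp_force: 5.6
```

Emit:
send_rows:
  targets:
    - {"gripper":1,"x":-0.5,"y":0,"z":0.05,"ax":0,"ay":0,"az":0}
    - {"gripper":1,"x":-0.8,"y":0,"z":0,"ax":0,"ay":0,"az":0}
    - {"gripper":1,"x":-0.9,"y":0,"z":0,"ax":0,"ay":0,"az":0}
    - {"gripper":1,"x":-0.9,"y":0,"z":0,"ax":0,"ay":0,"az":0}
    - {"gripper":1,"x":-0.9,"y":0,"z":0,"ax":0,"ay":0,"az":0}

```text
clock: 7.8
position: [608.6, 126.2, 51.5]
ee_rot: [-0.146, 0.989, 0.0, 0.003]
contact_force: [-2.1, -1.1, 12.8]
gripper_width: -0.0
grasp_force: 6.1
```

Emit:
send_rows:
  targets:
    - {"gripper":1,"x":-0.8,"y":0,"z":0.05,"ax":0,"ay":0,"az":0}
    - {"gripper":1,"x":-0.5,"y":0,"z":0,"ax":0,"ay":0,"az":0}
    - {"gripper":1,"x":-0.3,"y":0,"z":0,"ax":0,"ay":0,"az":0}
    - {"gripper":1,"x":0,"y":0,"z":0,"ax":0,"ay":0,"az":0}

```text
clock: 8.13
position: [621.5, 130.1, 51.4]
ee_rot: [-0.146, 0.989, -0.001, 0.0]
contact_force: [-8.7, -0.6, 18.6]
gripper_width: -0.4
grasp_force: 9.4
```

```bash
python3 - <<'E'
from h import *
go("stir",2,0,51.5)
E
```

```text
pos [621.5 130.1  51.4] local [-5.2 -0.1] head -163.17 F [-8.7 -0.6 18.6] t 8.1333
delta tool mm [-7.2  0.1 -0.1]
```

Emit:
send_rows:
  targets:
    - {"gripper":1,"x":-0.3,"y":0,"z":0,"ax":0,"ay":0,"az":0}
    - {"gripper":1,"x":0,"y":0,"z":0,"ax":0,"ay":0,"az":0}

```text
clock: 8.3
position: [621.6, 130.0, 51.4]
ee_rot: [-0.146, 0.989, -0.001, -0.003]
contact_force: [-13.6, -1.5, 23.6]
gripper_width: -0.3
grasp_force: 11.6
```

Emit:
send_rows:
  targets:
    - {"gripper":1,"x":0.2,"y":0,"z":-0.3,"ax":0,"ay":0,"az":0}
    - {"gripper":1,"x":0,"y":0,"z":-2.0,"ax":0,"ay":0,"az":0}
    - {"gripper":1,"x":0,"y":0,"z":-4.0,"ax":0,"ay":0,"az":0}
    - {"gripper":1,"x":0,"y":0,"z":-4.0,"ax":0,"ay":0,"az":0}
    - {"gripper":1,"x":0,"y":0,"z":-4.0,"ax":0,"ay":0,"az":0}

```text
clock: 8.72
position: [621.9, 130.2, 191.8]
ee_rot: [-0.146, 0.989, -0.0, -0.0]
contact_force: [1.2, -0.1, -0.3]
gripper_width: 0.0
grasp_force: 0.0
```

Emit:
send_rows:
  targets:
    - {"gripper":1,"x":0,"y":0,"z":-4.0,"ax":0,"ay":0,"az":0}
    - {"gripper":1,"x":0,"y":0,"z":0,"ax":0,"ay":0,"az":0}
    - {"gripper":1,"x":0,"y":0,"z":0,"ax":0,"ay":0,"az":0}

```text
clock: 8.97
position: [623.6, 131.0, 234.1]
ee_rot: [-0.146, 0.989, 0.001, 0.004]
contact_force: [0.3, -0.1, 0.0]
gripper_width: -0.1
grasp_force: 0.0
```

```bash
python3 - <<'E'
from h import *
go("stir",0,0,51.5)
im,d=arm.get_image("wrist"); cv2.imwrite("pics/w5.png",im[...,::-1])
P=cloud("wrist",d); L=local("stir",P)
v=(d>0)&(abs(L[...,1]-22)<6)&(P[...,2]<90)
for x in range(-120,45,3):
    k=v&(abs(L[...,0]-x)<1.5)
    if k.any(): print(x,P[k][:,2].mean().round(1),end=" | ")
im,d=arm.get_image("top"); cv2.imwrite("pics/top2.png",im[...,::-1])
E
```

```text
pos [623.6 131.  234.1] local [-2.9  0.2] head -163.24 F [ 0.3 -0.1  0. ] t 8.9667
delta tool mm [ -1.4  -0.4 182.6]
-120 -1.2 | -114 53.6 | -111 53.6 | -108 53.5 | -105 37.9 | -102 26.0 | -99 24.9 | -96 25.3 | -93 25.2 | -90 26.3 | -87 25.0 | -84 25.4 | -81 25.1 | -78 26.4 | -75 25.4 | -72 26.0 | -69 27.3 | -66 25.1 | -63 25.7 | -60 25.5 | -57 23.4 | -54 23.3 | -51 24.3 | -48 23.8 | -45 24.6 | -42 24.8 | -39 25.4 | -36 25.3 | -33 36.7 | -30 39.9 | -27 46.5 | -24 49.5 | -21 49.6 | -18 49.7 | -15 49.5 | -12 49.7 | -9 49.4 | -6 49.3 | -3 49.3 | 0 49.4 | 3 49.3 | 6 49.2 | 9 49.3 | 12 49.4 | 15 49.2 | 18 51.7 | 21 52.9 | 24 52.6 | 27 52.8 | 30 52.8 | 33 52.8 | 36 53.0 | 39 52.5 | 42 52.7 |
```

View pics/w5.png

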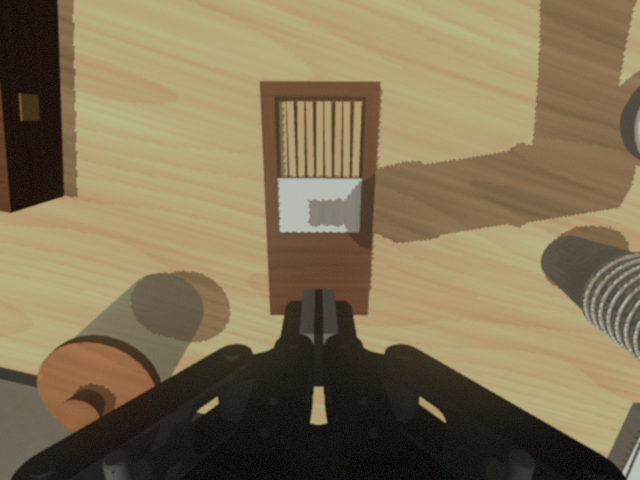

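View pics/top2.png

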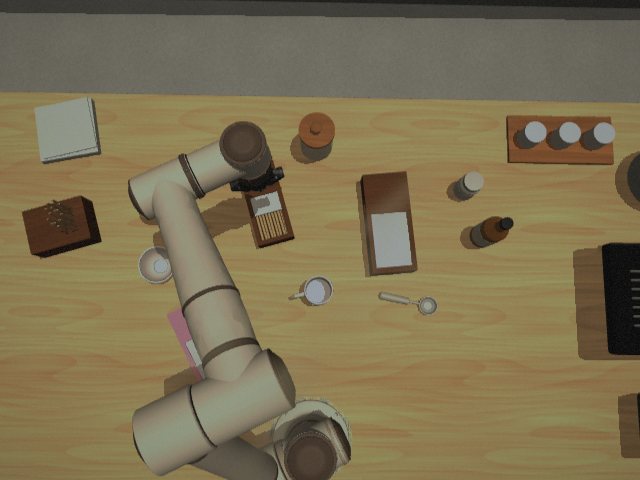

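In both pictures the stirrer cover is back against its stop, with about 50 mm of it still in the window against 51 mm expected. The pod cover is shut, and nothing else has moved.

```bash
python3 -c "
from bench import arm
print(arm.job_done())"
```

```text
the job is handed in; nothing more can be done
None
```

The pod case's cover is fully shut and the stirrer box's cover is open to its stop; nothing else on the counter moved, and the job was handed in at about 9 s on the robot's clock.

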